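# Gauge a cuvette bay's spring clearance with a taper feeler

## Robot

A 7-joint arm with a two-finger parallel gripper is mounted at the origin on the work surface. World frame = base frame: x ahead of the robot, y to its left, z up, the work surface at z = 0. Lengths are in m, angles in rad, forces in N, time in s.
With the tool pointing down it reaches from about 0.4 to 0.925 m from the base axis. Payload 5.6 kg.
Tool frame: the origin (TCP) lies midway between the tips of the shut fingers; the grasp point (between the pads) lies 19 mm behind it; z points along the fingers, y is the line along which they close (so a half turn about z gives the same grasp; the last joint's range is limited). The gripper opens to 85 mm and grips with 20 to 120 N. Pads are 22 mm wide; open, the fingers measure 114 mm over their backs; the gripper's body (76 mm by 85 mm) begins 54 mm behind the grasp point. The pads swing forward as they close: fully open they stand 13 mm farther back than shut.
Start: joints at [-1.309, 0.468, -0.012, 1.603, 0.006, 1.071, -0.056], TCP at [0.195, 0.62, 0.231] pointing down, gripper open.
Joint ranges: [-2.53, 2.53], [-0.31, 2.02], [-1.57, 1.55], [0.28, 2.44], [-1.29, 4.43], [0.15, 1.84], [-2.92, 2.92]. Speed limits (rad/s): [2.57, 2.57, 3.14, 3.14, 3.14, 3.14, 3.14].

## Interface

Orientations are given as a rotation vector (axis times angle).
In Python, from rig import telemetry, get_image, ctrl gives the robot as it stands.
- The arm moves only by the shell command python3 -m jog 'ROWS' [FORCE]. ROWS is JSON, a list of rows, each a list of 7 numbers: the shift along the world's x, y, z as a fraction of full scale, then the turn, a rotation vector about the world's x, y, z as a fraction of full scale, then the opening, from 0 (shut) to 1 (fully open). A call has 1 to 20 rows; each row is the pose to reach, as a shift and turn from the pose commanded when the call began; what a row does not reach only later rows make up. Full scale, the value 1, is 50 cm for a shift and 90 degrees for a turn. A row lasts 1/12 s, in which the tool goes at most 41.7 mm and 7.16 degrees, less where a joint would pass 70% of its speed; a pose out of reach is approached as far as the arm can. A call with a number of a shift or a turn outside -1 to 1 is refused whole. A call with a gripper value outside its range is refused whole. The fingers move at their own pace and stop on an object; FORCE is the grip in N (left out, the last holds). Time passes only in rows, so rows that repeat a pose let the fingers close. It gives the time, the measured TCP pose, the force and the opening at its end, in the units of the state.
- telemetry.state(): the state, without advancing time (a new reading comes with each control period).
- get_image(name): name is "scene" or "top"; returns a dict with "frame" (400x640x3 uint8, red, green, blue), "intrinsics" (3x3 intrinsics, pixels), "R" (3x3) and "t" (3): a world point X has camera coordinates R X + t. Camera axes: x right, y down, z forward; pixel columns grow to the right and rows downward; lengths in m; the calibration is good to about 2 mm. A picture is of the moment at which its call begins. There is no depth.
- ctrl.close_job(): hands the job in, once; it reports no verdict.
The state is a dict: "time_s": time; "joint_pos": joint angles; "qd": joint speeds; "effort": joint torques, N m; "ee_pos": TCP position; "ee_rot": TCP orientation; "wrist_force": force on the tool from outside, world axes, zero at the start; "moment": the same for the moment, N m; "width": finger opening in m.
Only numpy, scipy, OpenCV 4.12 (cv2) and the standard library are available. Lean on these libraries where they do the work, as an engineer would, in place of code of your own. Each camera call takes 0.05 s, during which the arm holds its last target. There are 200 camera calls.

## Task

Take the taper feeler out of its rack and, entering by the bay's open end with its tip first, slide it gently along the plain metal wall of the photometer's cuvette bay until the spring plunger just drags on it lightly: a few newtons of pull, not rammed in. Leave it standing there by itself, upright, flat face on the plain wall and held by the plunger, so that the clearance can be read; leave the beakers, bottle and vial alone.

Things in the scene. Friction and masses are not known exactly. Their poses are not given: they have to be found in the camera images.
- photometer: Small white and blue bench photometer, fixed. Its x is the way the feeler goes in, z up; origin on the bench, below the plain wall's face, at mid-bay. The bay is a straight trough 100 mm long (x -50 to 50), open above and at its near end, floor 15 mm above the bench. A 45 mm high head (x 59 to 149) stands beyond it. Base plate y -55 to 95 mm, x -50 to 150.
- bay_mouth (a point): Open near end of the bay: on the bay floor (15 mm above the bench), on the face of the plain aluminium wall (y = 0; wall lies at -y, 30 mm thick), at photometer x = -50 mm; axes as the photometer's. Facing it at y = 23 mm is the blue plunger wall, with 48 mm of white housing behind it. Both walls' tops are 40 mm above the bench.
- bay_end (a point): Far end of the bay, on the floor at the plain wall's face, 100 mm beyond the mouth along x; axes as the photometer's.
- plunger: Guide of the spring plunger: brass plate 22 x 20 mm on top of the blue wall, fixed to the photometer; origin 30 mm beyond the mouth along x, 34 mm from the plain wall's face, 40.5 mm above the bench. Below it the brass nose (upright round bar, 10 mm diameter, 18 to 40 mm above the bench) sticks out of the blue wall towards the plain wall.
- nose_line (a point): Point on the plain wall's face right opposite the plunger nose, 28 mm above the bench, 30 mm beyond the mouth. The free gap here between wall and nose differs every time, anywhere from 4.5 to 12 mm, and is not measured. Touched, the nose resists with about 2 N, then yields 1 mm per further 6 N (spring), straight away from the plain wall.
- feeler: Taper feeler, 150 g, loose, standing upright in the rack: steel wedge blade 80 mm long, 30 mm high. Origin on the underside, in the plane of the flat face (y = 0), at mid-length. The +y face slopes: thickness in mm = 3 + (40 - x)/6, x in mm along the blade. Goes in +x first, flat face on the plain wall, sloping face to the plunger; its axes then lie along the photometer's.
- feeler_tip (a point): Thin (3 mm) front end of the feeler, at its underside on the flat face, 40 mm ahead of its origin along x.
- feeler_heel (a point): Thick (16.3 mm) back end of the feeler, at its underside on the flat face. The blade rubs on wall and plunger with a coefficient near 0.6 each, so the drag felt along the bay is about 1.4 times the plunger's push (not counting a sideways push of the hand on the wall, which adds 0.6 of itself). The wedge does not slip back when let go.
- feeler_grip (a point): Middle of the orange handle, 56 mm above the underside, 12 mm behind the origin along x, 6 mm from the flat face's plane. Handle: 44 mm along x, 12 mm thick (y 0 to 12), 30 to 74 mm above the underside. Grasp here from above, across y.
- rack: Fixed blue rack in which the feeler stands, base 120 x 60 x 8 mm, origin at its underside; two cheeks (tops 22 mm above the bench) beside the blade along x. The feeler stands on the base plate 8 mm above the bench with its x along the rack's x; lift it straight up by 16 mm or more to clear.
- beaker_tall: Empty glass beaker, 68 mm wide, 95 mm high, origin under its centre. Bystander.
- beaker_short: Empty glass beaker, 68 mm wide, 75 mm high, origin under its centre. Bystander.
- wash_bottle: White wash bottle with bent spout, 68 mm wide, 195 mm high, origin under its centre. Bystander.
- vial: Small glass vial with white cap, 24 mm wide, 48 mm high, origin under its centre. Bystander.

How it is judged:
By the outcome, as a careful person would: the job done as asked, in the order asked, and still so for the second after the job is handed in, with the robot touching nothing.
It also fails if it takes over 64 s, if anything falls off the work surface, if the arm or the gripper's body presses on something with over 40 N, if the wrist force passes 120 N, or if a joint passes its speed limit or range.

## Working session

There is one attempt and no reset: what is moved stays moved. The work goes in short steps, Python scripts to look and compute and a shell command to move; the robot and the scene stay as the last step left them, time stands still between calls to the robot, and variables do not carry over. Pictures are saved under pics/ and viewed, on a budget of 10 in all, crops included, one or two more only if the job needs it, and the job is handed in when it is done.

```bash
mkdir -p pics; ls; python3 - <<'E'
from rig import telemetry, get_image
import cv2, numpy as np, pickle
print(telemetry.state())
for n in("scene","top"):
    d=get_image(n); pickle.dump(d,open(f"pics/{n}0.pkl","wb"))
    cv2.imwrite(f"pics/{n}0.png",d["frame"][:,:,::-1]); print(n,d["intrinsics"],d["R"],d["t"])
E
```

```text
pics
{'time_s': 0.0, 'joint_pos': array([-1.30901604,  0.46836347, -0.01161573,  1.60364667,  0.0059844 ,
        1.07137991, -0.05627992]), 'qd': array([ 0.00055954,  0.00054295,  0.00048658,  0.00021317, -0.0004679 ,
        0.00091839, -0.00032826]), 'effort': array([ 1.76275817e-04, -5.32377183e+01,  2.21636222e-02, -2.51303762e+01,
        1.16049073e-02,  7.72988889e-03,  9.68054756e-07]), 'ee_pos': array([0.19493932, 0.61948914, 0.23033767]), 'ee_rot': array([-4.76933468e-01, -3.10501186e+00,  2.75663372e-03]), 'wrist_force': array([-0.07864653,  0.14758338,  0.15503129]), 'moment': array([ 0.0230348 ,  0.02804108, -0.01294093]), 'width': 0.08519524631819936}
scene [[407.42480844   0.         320.44949891]
 [  0.         407.42480844 204.0329402 ]
 [  0.           0.           1.        ]] [[-0.57198975  0.82015037 -0.01345721]
 [ 0.52026521  0.3500623  -0.77896116]
 [-0.63415443 -0.45255912 -0.62692775]] [ 0.3221024  -0.2113677   1.55499903]
top [[383.74920492   0.         323.82637932]
 [  0.         383.74920492 199.81534485]
 [  0.           0.           1.        ]] [[-0.02289169 -0.99969661  0.00909215]
 [-0.99419918  0.02180793 -0.10532049]
 [ 0.10509025 -0.01145037 -0.99439677]] [0.01467972 0.5638262  1.06945326]
```

View pics/top0.png

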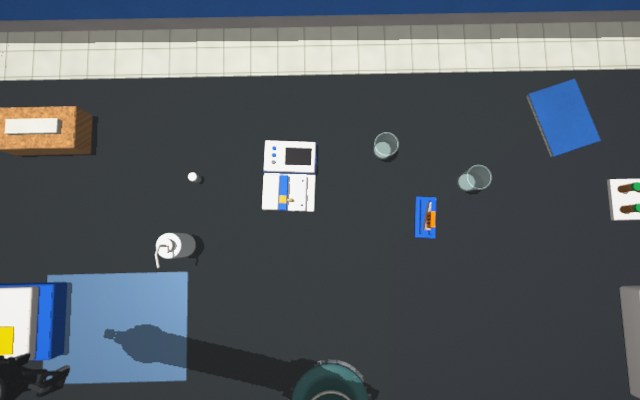

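View pics/scene0.png

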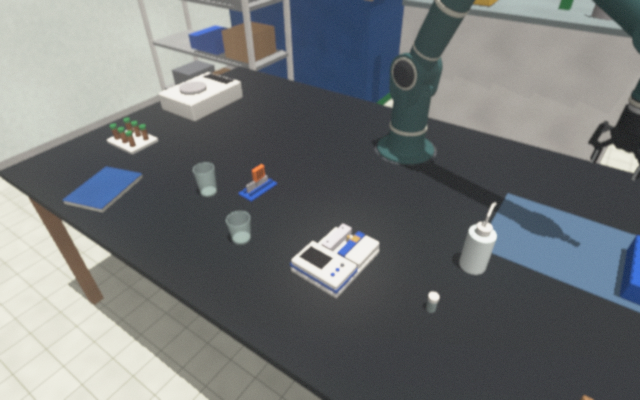

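The top view shows the photometer around (289,175), with its bay open towards the robot (image bottom). The rack and feeler are at (426,217). The beakers, vial and bottle are well clear. I'll enlarge both from each camera.

```bash
python3 - <<'E'
import cv2, numpy as np
t=cv2.imread("pics/top0.png"); s=cv2.imread("pics/scene0.png")
def crop(im,u,v,w,h,k,name):
    c=cv2.resize(im[v:v+h,u:u+w],None,fx=k,fy=k,interpolation=cv2.INTER_CUBIC)
    for i in range(0,w,10):
        cv2.putText(c,str(u+i),(i*k,8),0,.3,(0,255,255),1); cv2.line(c,(i*k,10),(i*k,14),(0,255,255),1)
    for j in range(0,h,10): cv2.putText(c,str(v+j),(0,j*k+4),0,.3,(0,255,255),1)
    return c
a=crop(t,255,135,66,80,6,0); b=crop(t,405,190,40,54,9,0)
b=cv2.copyMakeBorder(b,0,max(0,a.shape[0]-b.shape[0]),0,0,0); a=cv2.copyMakeBorder(a,0,b.shape[0]-a.shape[0],0,0,0)
cv2.imwrite("pics/topc.png",np.hstack([a,b]))
a=crop(s,285,215,100,80,5,0); b=crop(s,235,160,46,44,6,0)
b=cv2.copyMakeBorder(b,0,max(0,a.shape[0]-b.shape[0]),0,0,0)
cv2.imwrite("pics/scc.png",np.hstack([a,b]))
E
```

```text
(no output)
```

View pics/topc.png

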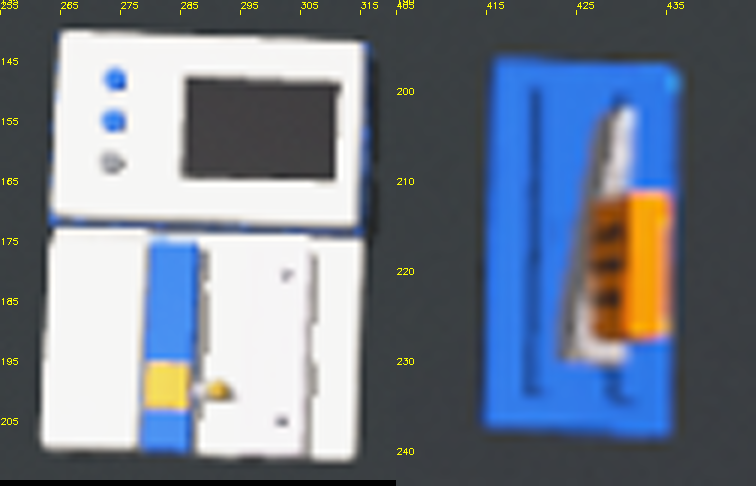

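View pics/scc.png

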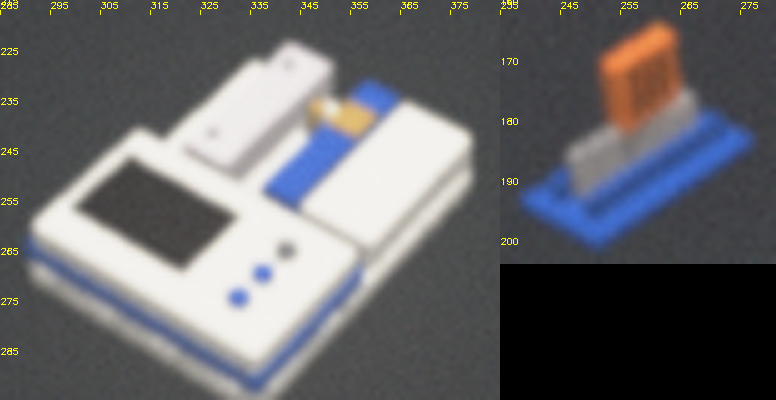

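```bash
cat > h.py <<'E'
import numpy as np, pickle
from scipy.optimize import least_squares
def proj(d,X):
    c=d["R"]@X+d["t"]; p=d["intrinsics"]@c; return p[:2]/p[2]
def fit(obs,x0,dz=False):
    # obs: (cam dict,(u,v),(x,y,z) mm local)
    def W(p,l): 
        c,s=np.cos(p[2]),np.sin(p[2]); l=np.array(l)/1000
        return np.array([p[0]+c*l[0]-s*l[1],p[1]+s*l[0]+c*l[1],l[2]])
    f=lambda p:np.concatenate([proj(d,W(p,l))-np.array(uv) for d,uv,l in obs])
    r=least_squares(f,x0,loss="soft_l1")
    return r.x, f(r.x).reshape(-1,2)
E
python3 - <<'E'
from h import *
T=pickle.load(open("pics/top0.pkl","rb"));S=pickle.load(open("pics/scene0.pkl","rb"))
ph=lambda a,b:(255+(a+.5)/6-.5,135+(b+.5)/6-.5)
sp=lambda a,b:(285+(a+.5)/5-.5,215+(b+.5)/5-.5)
rt=lambda a,b:(405+(a-396+.5)/9-.5,190+(b+.5)/9-.5)
sr=lambda a,b:(235+(a-500+.5)/6-.5,160+(b+.5)/6-.5)
P=[(T,ph(62,31),(149,95,45)),(T,ph(366,42),(149,-55,45)),(T,ph(52,218),(59,95,45)),(T,ph(358,230),(59,-55,45)),
(T,ph(42,448),(-50,95,40)),(T,ph(140,450),(-50,47,40)),(T,ph(190,452),(-50,23,40)),(T,ph(167.5,385),(-20,34,41)),
(S,sp(33,225),(149,-55,45)),(S,sp(255,375),(149,95,45)),(S,sp(362,262),(59,95,45)),(S,sp(140,130),(59,-55,45)),
(S,sp(370,80),(-50,23,40)),(S,sp(470,135),(-50,95,40)),(S,sp(290,40),(-50,-30,40)),(S,sp(333,62),(-50,0,40)),(S,sp(238,178),(50,0,40))]
R=[(T,rt(495,57),(60,30,8)),(T,rt(678,65),(60,-30,8)),(T,rt(484,428),(-60,30,8)),(T,rt(670,437),(-60,-30,8)),
(S,sr(520,200),(60,-30,8)),(S,sr(598,248),(60,30,8)),(S,sr(755,138),(-60,30,8))]
F=[(T,rt(628,190),(10,12,82)),(T,rt(674,192),(10,0,82)),(T,rt(626,340),(-34,12,82)),(T,rt(670,338),(-34,0,82)),
(S,sr(600,62),(10,0,82)),(S,sr(618,72),(10,12,82)),(S,sr(676,38),(-34,12,82)),(S,sr(658,22),(-34,0,82))]
for n,o,x0 in(("phot",P,[.6,.05,0]),("rack",R,[.5,-.3,0]),("feel",F,[.5,-.3,0])):
    for k,sel in(("both",o),("top",[q for q in o if q[0] is T]),("scene",[q for q in o if q[0] is S])):
        x,e=fit(sel,x0); print(n,k,x.round(4),"deg",np.degrees(x[2]).round(2),"rms",np.sqrt((e**2).mean()).round(2)); 
        if k=="both": print(e.round(1).tolist())
E
```

```text
phot both [ 0.5856  0.0842 -0.0539] deg -3.09 rms 1.16
[[-1.4, -0.0], [0.3, -0.2], [-1.2, -0.3], [0.5, -0.6], [-1.1, -0.2], [-0.5, -0.0], [-0.3, -0.1], [-0.0, 0.4], [-1.5, -0.8], [1.0, -3.2], [0.5, -2.7], [-1.0, -1.1], [-0.8, 0.3], [1.4, 0.2], [-0.2, 0.7], [-0.1, 0.6], [-2.4, -2.6]]
phot top [ 0.5851  0.0829 -0.0557] deg -3.19 rms 0.5
phot scene [ 0.5879  0.0867 -0.0559] deg -3.2 rms 1.29
rack both [ 0.51   -0.2921 -0.0732] deg -4.2 rms 0.32
[[-0.2, -0.0], [-0.1, 0.2], [-0.0, -0.1], [-0.1, -0.1], [0.2, -0.0], [-0.2, -1.0], [-0.4, 0.0]]
rack top [ 0.5099 -0.2925 -0.0747] deg -4.28 rms 0.09
rack scene [ 0.5111 -0.2905 -0.0738] deg -4.23 rms 0.37
feel both [ 0.5109 -0.2987 -0.0645] deg -3.7 rms 0.36
[[0.2, 0.3], [-0.6, 0.2], [0.2, -0.2], [-0.3, 0.2], [-0.0, 0.2], [-0.4, -0.2], [-0.3, -0.6], [0.0, 0.8]]
feel top [ 0.5112 -0.2991 -0.0687] deg -3.93 rms 0.26
feel scene [ 0.5104 -0.2982 -0.0567] deg -3.25 rms 0.4
```

```bash
python3 - <<'E'
from h import *
T=pickle.load(open("pics/top0.pkl","rb"));S=pickle.load(open("pics/scene0.pkl","rb"))
ph=lambda a,b:(255+(a+.5)/6-.5,135+(b+.5)/6-.5)
sp=lambda a,b:(285+(a+.5)/5-.5,215+(b+.5)/5-.5)
P=[(T,ph(190,452),(-50,23,40)),(T,ph(198,243),(50,23,40)),(T,ph(167.5,385),(-20,34,41)),(T,ph(354,460),(-50,-55,15)),
(S,sp(370,80),(-50,23,40)),(S,sp(290,40),(-50,-30,40)),(S,sp(333,62),(-50,0,40)),(S,sp(356,120),(-20,34,41))]
for k,sel in(("both",P),("top",P[:4]),("scene",P[4:])):
    x,e=fit(sel,[.6,.05,0]); print(k,x.round(4),np.degrees(x[2]).round(2)); print(e.round(1).tolist())
E
python3 -m jog '[[0.3,-1,0.1,0,0,0.153,1],[0.3,-1,0.1,0,0,0.153,1],[0.3,-1,0.1,0,0,0.153,1],[0.3,-1,0.1,0,0,0.153,1],[0.3,-1,0.1,0,0,0.153,1],[0.3,-1,0.1,0,0,0.153,1],[0.3,-1,0.1,0,0,0.153,1],[0.3,-1,0.1,0,0,0.153,1],[0.3,-1,0.1,0,0,0.153,1],[0.3,-1,0.1,0,0,0.153,1],[0.3,-1,0.1,0,0,0.153,1],[0.3,-1,0.1,0,0,0.153,1],[0.3,-1,0.1,0,0,0.153,1],[0.3,-1,0.1,0,0,0.153,1],[0.3,-1,0.1,0,0,0.153,1],[0.3,-1,0.1,0,0,0.153,1]]' 40
```

```text
both [ 0.5849  0.0843 -0.0558] -3.2
[[-0.4, 0.1], [-0.2, 0.0], [-0.1, 0.6], [0.0, 0.4], [-0.6, 0.2], [-0.0, 0.6], [0.0, 0.5], [-0.6, -0.5]]
top [ 0.5857  0.0839 -0.0552] -3.16
[[-0.2, -0.2], [-0.0, -0.2], [0.1, 0.3], [0.2, 0.1]]
scene [ 0.5838  0.085  -0.0422] -2.42
[[-0.3, -0.1], [0.2, 0.5], [0.3, 0.3], [-0.1, -0.7]]
time_s: 1.43
ee_pos: [0.3448, 0.1206, 0.2812]
ee_rot: [-0.1, -3.14, -0.0]
wrist_force: [0.0, -1.0, -0.5]
width: 0.0852
```

```bash
python3 -m jog '[[0.31,-0.825,-0.26,0,0,0,1],[0.31,-0.825,-0.26,0,0,0,1],[0.31,-0.825,-0.26,0,0,0,1],[0.31,-0.825,-0.26,0,0,0,1],[0.31,-0.825,-0.26,0,0,0,1],[0.31,-0.825,-0.26,0,0,0,1],[0.31,-0.825,-0.26,0,0,0,1],[0.31,-0.825,-0.26,0,0,0,1],[0.31,-0.825,-0.26,0,0,0,1],[0.31,-0.825,-0.26,0,0,0,1],[0.31,-0.825,-0.26,0,0,0,1],[0.31,-0.825,-0.26,0,0,0,1],[0.31,-0.825,-0.26,0,0,0,1],[0.31,-0.825,-0.26,0,0,0,1]]'
python3 - <<'E'
from rig import telemetry,get_image
import cv2,numpy as np
s=telemetry.state(); print(s["ee_pos"],s["ee_rot"],s["wrist_force"],s["moment"])
f=[]
for n,(u,v,w,h) in(("top",(395,160,70,90)),("scene",(215,120,80,90))):
    d=get_image(n)["frame"][v:v+h,u:u+w,::-1]; f.append(cv2.resize(d,None,fx=5,fy=5,interpolation=2))
cv2.imwrite("pics/a.png",np.hstack(f))
E
```

```text
time_s: 2.6
ee_pos: [0.5003, -0.2907, 0.1501]
ee_rot: [-0.099, -3.138, -0.002]
wrist_force: [0.5, 0.9, 1.3]
width: 0.0858
[ 0.50030089 -0.29074404  0.15006224] [-9.85119033e-02 -3.13790344e+00 -2.28276470e-03] [0.46721901 0.89926873 1.30759202] [ 0.07328111  0.00410925 -0.02539151]
```

View pics/a.png

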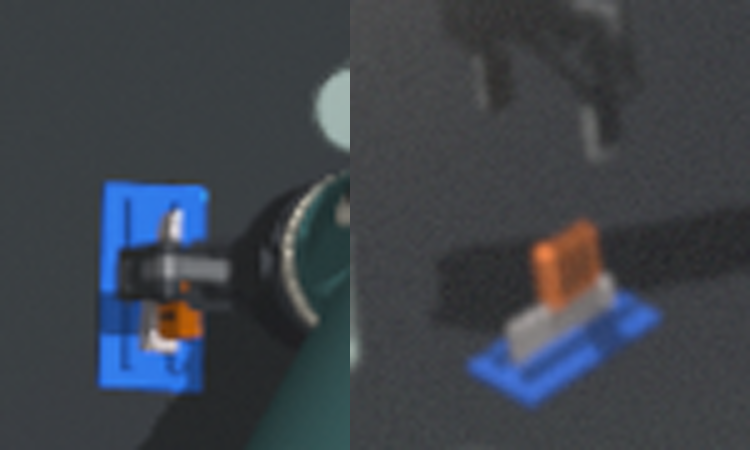

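The crops show the gripper over the feeler, with the handle between the fingers along y. I'll descend and grip.

```bash
python3 -m jog '[[-0.002,-0.002,-0.05,0,0,0,1],[-0.002,-0.002,-0.1,0,0,0,1],[-0.002,-0.002,-0.14,0,0,0,1],[-0.002,-0.002,-0.17,0,0,0,1],[-0.002,-0.002,-0.19,0,0,0,1],[-0.002,-0.002,-0.2,0,0,0,1],[-0.002,-0.002,-0.208,0,0,0,1],[-0.002,-0.002,-0.208,0,0,0,1],[-0.002,-0.002,-0.208,0,0,0,1]]'
python3 -m jog '[[0,0,0,0,0,0,0.3],[0,0,0,0,0,0,0.25],[0,0,0,0,0,0,0.2],[0,0,0,0,0,0,0.1],[0,0,0,0,0,0,0.05],[0,0,0,0,0,0,0],[0,0,0,0,0,0,0],[0,0,0,0,0,0,0],[0,0,0,0,0,0,0],[0,0,0,0,0,0,0],[0,0,0,0,0,0,0],[0,0,0,0,0,0,0]]' 40
python3 - <<'E'
from rig import telemetry
s=telemetry.state(); print(s["ee_pos"],s["ee_rot"],s["wrist_force"],s["moment"])
E
```

```text
time_s: 3.45
ee_pos: [0.4997, -0.2935, 0.0481]
ee_rot: [0.101, 3.139, -0.0]
wrist_force: [-0.2, 0.8, -0.0]
width: 0.0856
time_s: 4.45
ee_pos: [0.499, -0.2933, 0.0472]
ee_rot: [-0.101, -3.14, -0.0]
wrist_force: [0.0, 1.0, -0.1]
width: 0.0117
[ 0.49904924 -0.29329853  0.04720128] [-1.01243993e-01 -3.13978569e+00 -4.21960727e-04] [ 0.00632515  0.9883085  -0.11670941] [ 0.18181223  0.01777725 -0.03367884]
```

```bash
python3 -m jog '[[0,0,0.01,0,0,0,0],[0,0,0.02,0,0,0,0],[0,0,0.04,0,0,0,0],[0,0,0.06,0,0,0,0],[0,0,0.1,0,0,0,0],[0,0,0.166,0,0,0,0],[0,0,0.166,0,0,0,0],[0,0,0.166,0,0,0,0],[0,0,0.166,0,0,0,0]]'
python3 -m jog '[[-0.02,0.05,0,0,0,0.0055,0],[-0.04,0.12,0,0,0,0.0055,0],[-0.06,0.19,0,0,0,0.0055,0],[-0.08,0.26,0,0,0,0.0055,0],[-0.1,0.33,0,0,0,0.0055,0],[-0.118,0.4,0,0,0,0.0055,0],[-0.118,0.47,0,0,0,0.0055,0],[-0.118,0.54,0,0,0,0.0055,0],[-0.118,0.61,0,0,0,0.0055,0],[-0.118,0.68,0,0,0,0.0055,0],[-0.118,0.74,0,0,0,0.0055,0],[-0.118,0.78,0,0,0,0.0055,0],[-0.118,0.791,0,0,0,0.0055,0],[-0.118,0.791,0,0,0,0.0055,0],[-0.118,0.791,0,0,0,0.0055,0],[-0.118,0.791,0,0,0,0.0055,0],[-0.118,0.791,0,0,0,0.0055,0]]'
python3 - <<'E'
from rig import telemetry,get_image
import cv2,numpy as np
s=telemetry.state(); print(s["ee_pos"],s["ee_rot"],s["wrist_force"],s["moment"])
f=[]
for n,(u,v,w,h) in(("top",(250,140,80,90)),("scene",(290,180,80,90))):
    d=get_image(n)["frame"][v:v+h,u:u+w,::-1]; f.append(cv2.resize(d,None,fx=5,fy=5,interpolation=2))
cv2.imwrite("pics/b.png",np.hstack(f))
E
```

```text
time_s: 5.2
ee_pos: [0.4991, -0.2932, 0.1307]
ee_rot: [0.101, 3.139, 0.0]
wrist_force: [0.2, -0.2, -2.9]
width: 0.0114
time_s: 6.62
ee_pos: [0.44, 0.1004, 0.1302]
ee_rot: [-0.092, -3.14, 0.001]
wrist_force: [-0.3, -1.0, -1.6]
width: 0.0114
[0.44000294 0.10040331 0.13015354] [-9.21244694e-02 -3.13985969e+00  8.33030073e-04] [-0.31842342 -1.00951975 -1.57247383] [-0.02860695  0.02528589 -0.03843716]
```

View pics/b.png

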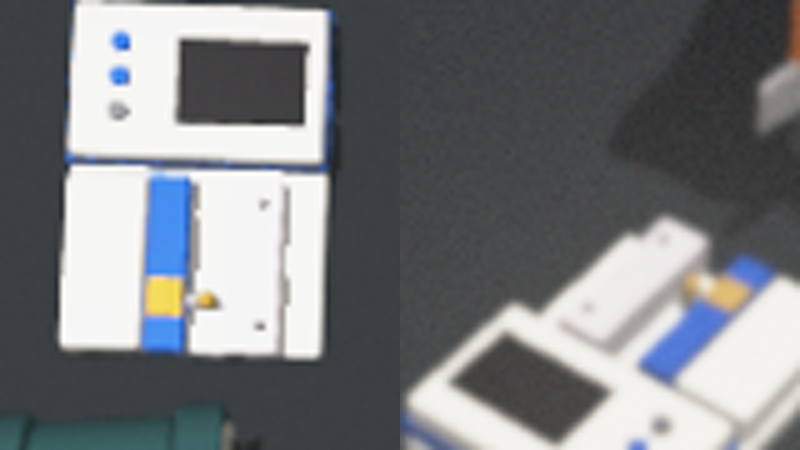

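```bash
python3 -m jog '[[0.02,0.004,-0.03,0,0,0,0],[0.038,0.004,-0.06,0,0,0,0],[0.038,0.004,-0.1,0,0,0,0],[0.038,0.004,-0.13,0,0,0,0],[0.038,0.004,-0.149,0,0,0,0],[0.038,0.004,-0.149,0,0,0,0],[0.038,0.004,-0.149,0,0,0,0],[0.038,0.004,-0.149,0,0,0,0],[0.038,0.004,-0.149,0,0,0,0]]'
python3 - <<'E'
from rig import telemetry,get_image
import cv2,numpy as np,pickle
s=telemetry.state(); print(s["ee_pos"],s["ee_rot"],s["wrist_force"],s["moment"])
f=[]
for n,(u,v,w,h) in(("top",(260,170,60,75)),("scene",(320,190,73,75))):
    D=get_image(n);d=D["frame"][v:v+h,u:u+w,::-1]; f.append(cv2.resize(d,None,fx=6,fy=6,interpolation=2))
cv2.imwrite("pics/c.png",np.hstack(f))
E
```

```text
time_s: 7.47
ee_pos: [0.4598, 0.1042, 0.0567]
ee_rot: [0.088, 3.139, 0.001]
wrist_force: [-0.1, 0.5, -1.1]
width: 0.0113
[0.45982293 0.10416376 0.05670933] [8.80085993e-02 3.13863680e+00 1.33285009e-03] [-0.10189699  0.50038308 -1.0721634 ] [-0.04783957  0.03421385  0.00482677]
```

View pics/c.png

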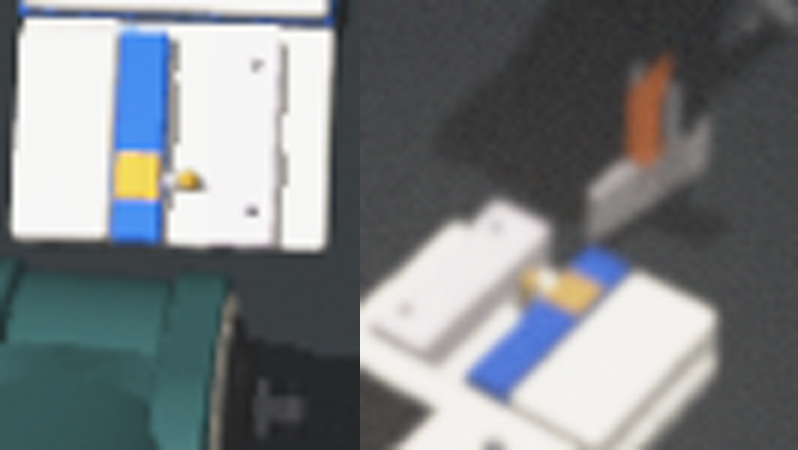

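```bash
python3 - <<'E'
from h import *
S=pickle.load(open("pics/scene0.pkl","rb"))
for X in([.5114,.0953,.0175],[.5114,.0953,.0475],[.5353,.087,.04],[.5366,.110,.04]): print(proj(S,np.array(X)).round(1))
E
```

```text
[357.7 229.8]
[358.1 222. ]
[351.1 227.5]
[357.9 230.9]
```

```bash
python3 -m jog '[[0.015,-0.001,0,0,0,0,0],[0.03,-0.002,0,0,0,0,0],[0.04,-0.003,0,0,0,0,0],[0.05,-0.004,0,0,0,0,0],[0.06,-0.005,0,0,0,0,0],[0.072,-0.006,0,0,0,0,0],[0.072,-0.006,0,0,0,0,0],[0.072,-0.006,0,0,0,0,0],[0.072,-0.006,0,0,0,0,0],[0.072,-0.006,0,0,0,0,0]]'
python3 - <<'E'
from rig import telemetry,get_image
import cv2,numpy as np,pickle
s=telemetry.state(); print(s["ee_pos"],s["ee_rot"],s["wrist_force"],s["moment"])
E
python3 -m jog '[[0,0,-0.001,0,0,0,0],[0,0,-0.002,0,0,0,0],[0,0,-0.003,0,0,0,0],[0,0,-0.003,0,0,0,0],[0,0,-0.003,0,0,0,0]]'
python3 -m jog '[[0,0,0,0,0,0,0],[0,0,0,0,0,0,0]]'
```

```text
time_s: 8.4
ee_pos: [0.4947, 0.101, 0.0557]
ee_rot: [-0.088, -3.14, 0.0]
wrist_force: [0.3, 0.4, -1.5]
width: 0.0119
[0.49467409 0.10103674 0.05566873] [-8.76372990e-02 -3.13978040e+00  1.65824976e-05] [ 0.2614945   0.43369035 -1.48484514] [0.02978236 0.00297687 0.06760086]
time_s: 8.82
ee_pos: [0.495, 0.101, 0.0542]
ee_rot: [-0.088, -3.14, -0.0]
wrist_force: [-0.0, -0.2, -2.0]
width: 0.0117
time_s: 8.98
ee_pos: [0.4951, 0.101, 0.0543]
ee_rot: [0.088, 3.14, 0.0]
wrist_force: [-0.0, 0.6, -2.0]
width: 0.0116
```

```bash
python3 -m jog '[[0,0,-0.001,0,0,0,0],[0,0,-0.001,0,0,0,0],[0,0,-0.001,0,0,0,0]]'; python3 -m jog '[[0,0,-0.001,0,0,0,0],[0,0,-0.001,0,0,0,0],[0,0,-0.001,0,0,0,0]]';python3 -m jog '[[0,0,-0.001,0,0,0,0],[0,0,-0.001,0,0,0,0],[0,0,-0.001,0,0,0,0]]'
```

```text
time_s: 9.23
ee_pos: [0.4952, 0.1011, 0.054]
ee_rot: [0.088, 3.14, 0.0]
wrist_force: [-0.8, 0.3, 1.1]
width: 0.0117
time_s: 9.48
ee_pos: [0.4951, 0.1011, 0.0538]
ee_rot: [0.088, 3.14, 0.001]
wrist_force: [-2.3, -0.1, 6.8]
width: 0.0117
time_s: 9.73
ee_pos: [0.4951, 0.1011, 0.0537]
ee_rot: [-0.088, -3.14, -0.002]
wrist_force: [-5.0, -0.7, 10.6]
width: 0.0113
```

```bash
python3 -m jog '[[0,0,0.0026,0,0,0,0],[0,-0.002,0.0026,0,0,0,0],[0,-0.004,0.0026,0,0,0,0],[0,-0.006,0.0026,0,0,0,0],[0,-0.006,0.0026,0,0,0,0],[0,-0.006,0.0026,0,0,0,0]]'; for i in 1 2 3; do python3 -m jog '[[0,-0.001,0,0,0,0,0],[0,-0.002,0,0,0,0,0],[0,-0.002,0,0,0,0,0],[0,-0.002,0,0,0,0,0]]' | grep -v time; done
```

```text
time_s: 10.23
ee_pos: [0.4952, 0.098, 0.054]
ee_rot: [0.088, 3.14, -0.0]
wrist_force: [0.4, 0.3, -0.4]
width: 0.0115
ee_pos: [0.4951, 0.0969, 0.0541]
ee_rot: [-0.088, -3.14, 0.0]
wrist_force: [0.0, -0.3, -1.3]
width: 0.0116
ee_pos: [0.4951, 0.0966, 0.0541]
ee_rot: [-0.087, -3.14, -0.001]
wrist_force: [0.1, 2.5, -1.8]
width: 0.0115
ee_pos: [0.4951, 0.0963, 0.0541]
ee_rot: [-0.086, -3.14, -0.002]
wrist_force: [-0.0, 4.2, -2.8]
width: 0.0117
```

```bash
python3 -m jog '[[0,0.003,0,0,0,0,0],[0.005,0.0027,0,0,0,0,0],[0.01,0.0024,0,0,0,0,0],[0.015,0.0022,0,0,0,0,0],[0.02,0.0019,0,0,0,0,0],[0.02,0.0019,0,0,0,0,0],[0.02,0.0019,0,0,0,0,0],[0.02,0.0019,0,0,0,0,0]]';  python3 - <<'E'
from rig import telemetry
s=telemetry.state(); print(s["ee_pos"],s["ee_rot"],s["wrist_force"],s["moment"])
E
for i in 1 2 3; do python3 -m jog '[[0.002,-0.0001,0,0,0,0,0],[0.004,-0.0002,0,0,0,0,0],[0.006,-0.0003,0,0,0,0,0],[0.006,-0.0003,0,0,0,0,0]]' | grep -v time; done
```

```text
time_s: 11.9
ee_pos: [0.5039, 0.0961, 0.0541]
ee_rot: [-0.088, -3.138, -0.001]
wrist_force: [-3.4, 3.5, 4.0]
width: 0.0114
[0.50394581 0.09612574 0.05413438] [-8.76025431e-02 -3.13777783e+00 -6.83948481e-04] [-3.44135378  3.46009647  3.98526465] [0.67459765 0.88206174 0.02880994]
ee_pos: [0.5045, 0.0961, 0.0543]
ee_rot: [-0.087, -3.132, -0.002]
wrist_force: [-10.8, 3.2, 12.8]
width: 0.0113
ee_pos: [0.5094, 0.0958, 0.0542]
ee_rot: [-0.088, -3.136, -0.001]
wrist_force: [-6.2, 2.7, 7.2]
width: 0.011
ee_pos: [0.5112, 0.0957, 0.0543]
ee_rot: [-0.088, -3.134, -0.002]
wrist_force: [-5.7, 3.3, 4.4]
width: 0.0115
```

```bash
python3 - <<'E'
from rig import telemetry,get_image
import cv2,numpy as np,pickle
s=telemetry.state(); print(s["ee_pos"],s["ee_rot"],s["wrist_force"],s["moment"])
f=[]
for n,(u,v,w,h) in(("top",(270,180,50,60)),("scene",(325,190,50,60))):
    D=get_image(n);pickle.dump(D,open(f"pics/d{n}.pkl","wb"));d=D["frame"][v:v+h,u:u+w,::-1]; f.append(cv2.resize(d,None,fx=8,fy=8,interpolation=2))
cv2.imwrite("pics/d.png",np.hstack(f))
E
```

```text
[0.5112321  0.09572735 0.05428307] [-8.75771870e-02 -3.13424883e+00 -1.56931400e-03] [-5.7297017   3.30561679  4.43471488] [0.68981597 0.97672113 0.08478335]
```

View pics/d.png

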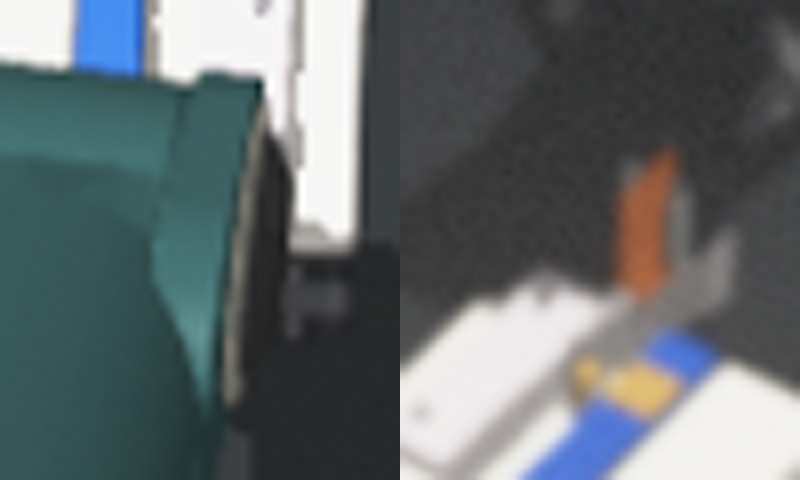

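```bash
python3 - <<'E'
from h import *
S=pickle.load(open("pics/dscene.pkl","rb"))
c,s=np.cos(-.0555),np.sin(-.0555)
for nm,l,o in(("heeltop",(-40,16.3,30),(367.2,219)),("hb front y12",(10,12,30),(353.5,226.5)),("ht front y12",(10,12,74),(353.3,214)),("ht rear",(-34,12,74),(359.2,208.7)),("tip top",(40,3,30),(344,229)),("tip bot",(40,3,0),0)):
    a,b=(l[0]+12)/1e3,(l[1]-6)/1e3
    print(nm,proj(S,np.array([.5112+c*a-s*b,.0957+s*a+c*b,.015+l[2]/1e3])).round(1),o)
E
```

```text
heeltop [366.7 219. ] (367.2, 219)
hb front y12 [355.6 227.7] (353.5, 226.5)
ht front y12 [356.3 215.7] (353.3, 214)
ht rear [365.1 207.6] (359.2, 208.7)
tip top [346.8 232.1] (344, 229)
tip bot [346.6 240. ] 0
```

```bash
python3 -m jog '[[0,0.001,0.002,0,0,0,0],[0,0.001,0.003,0,0,0,0],[0,0.001,0.003,0,0,0,0],[0,0.001,0.003,0,0,0,0]]';  python3 - <<'E'
from rig import telemetry
s=telemetry.state(); print(s["ee_pos"],s["ee_rot"],s["wrist_force"],s["moment"])
E
```

```text
time_s: 13.33
ee_pos: [0.5143, 0.0956, 0.0555]
ee_rot: [0.088, 3.14, -0.001]
wrist_force: [0.9, 0.9, -1.0]
width: 0.0116
[0.51433905 0.09563629 0.05554821] [ 8.84573545e-02  3.13993659e+00 -7.15035221e-04] [ 0.86489955  0.94315263 -0.97465895] [0.2666657  0.15760732 0.01669069]
```

```bash
for i in 1 2 3 4; do python3 -m jog '[[0.002,-0.0001,0,0,0,0,0],[0.004,-0.0002,0,0,0,0,0],[0.006,-0.0003,0,0,0,0,0],[0.006,-0.0003,0,0,0,0,0],[0.006,-0.0003,0,0,0,0,0],[0.006,-0.0003,0,0,0,0,0]]' | grep -E "pos|force"; done
```

```text
ee_pos: [0.5172, 0.0956, 0.0556]
wrist_force: [0.2, -0.5, -1.7]
ee_pos: [0.5201, 0.0957, 0.0556]
wrist_force: [-0.5, -0.7, -2.5]
ee_pos: [0.5231, 0.0956, 0.0556]
wrist_force: [0.7, 0.1, -2.0]
ee_pos: [0.5262, 0.0953, 0.0556]
wrist_force: [0.4, -0.4, -1.7]
```

```bash
python3 -m jog '[[0,-0.001,0,0,0,0,0],[0,-0.002,0,0,0,0,0],[0,-0.002,0,0,0,0,0],[0,-0.002,0,0,0,0,0]]'; for i in 1 2 3 ; do python3 -m jog '[[0.002,-0.0001,0,0,0,0,0],[0.004,-0.0003,0,0,0,0,0],[0.006,-0.0004,0,0,0,0,0],[0.006,-0.0004,0,0,0,0,0],[0.006,-0.0004,0,0,0,0,0],[0.006,-0.0004,0,0,0,0,0]]' | grep -E "pos|rot|force"; done
```

```text
time_s: 15.67
ee_pos: [0.5261, 0.0949, 0.0556]
ee_rot: [0.087, 3.14, 0.001]
wrist_force: [0.3, 1.8, -1.6]
width: 0.0115
ee_pos: [0.5286, 0.0948, 0.0554]
ee_rot: [-0.087, -3.139, -0.001]
wrist_force: [-2.3, 4.3, -1.8]
ee_pos: [0.5302, 0.0946, 0.0551]
ee_rot: [-0.087, -3.136, -0.001]
wrist_force: [-4.7, 4.0, 0.0]
ee_pos: [0.532, 0.0946, 0.0548]
ee_rot: [-0.087, -3.134, -0.001]
wrist_force: [-7.5, 5.2, -0.6]
```

```bash
python3 -m jog '[[0,0.001,0,0,0,0,0],[0,0.002,0,0,0,0,0],[0,0.002,0,0,0,0,0],[0,0.002,0,0,0,0,0],[0,0.002,0,0,0,0,0]]';  python3 - <<'E'
from rig import telemetry
s=telemetry.state(); print(s["ee_pos"],s["ee_rot"],s["wrist_force"],s["moment"])
E
python3 -m jog '[[0,0.001,0,0,0,0,0],[0,0.002,0,0,0,0,0],[0,0.002,0,0,0,0,0],[0,0.002,0,0,0,0,0],[0,0.002,0,0,0,0,0]]';  python3 - <<'E'
from rig import telemetry
s=telemetry.state(); print(s["ee_pos"],s["ee_rot"],s["wrist_force"],s["moment"])
E
```

```text
time_s: 17.58
ee_pos: [0.5321, 0.0947, 0.0547]
ee_rot: [-0.088, -3.134, 0.001]
wrist_force: [-7.3, 2.5, 0.1]
width: 0.0115
[0.53210959 0.09465832 0.05470619] [-8.75203715e-02 -3.13408859e+00  5.54109165e-04] [-7.28958597  2.46359966  0.11797528] [ 0.60840931  1.70921277 -0.03418544]
time_s: 18.0
ee_pos: [0.5324, 0.0947, 0.0547]
ee_rot: [-0.088, -3.135, 0.002]
wrist_force: [-7.0, -0.1, -0.7]
width: 0.0116
[0.53236291 0.09470216 0.05468805] [-8.84954407e-02 -3.13458994e+00  2.23796370e-03] [-7.03985098 -0.06677224 -0.65291191] [ 0.16277183  1.53349701 -0.04791933]
```

Plunger contact is confirmed: with the side push removed, the blade stays pinched. Working back from the readings, the plunger push is about 3.5 N, which gives roughly 5 N of drag. I'll relax the forward push and then settle the blade onto the floor.

```bash
python3 -m jog '[[-0.002,0,0,0,0,0,0],[-0.004,0,0,0,0,0,0],[-0.0055,0,0,0,0,0,0],[-0.0055,0,0,0,0,0,0],[-0.0055,0,0,0,0,0,0]]'; for i in 1 2 3; do python3 -m jog '[[0,0,-0.001,0,0,0,0],[0,0,-0.001,0,0,0,0],[0,0,-0.001,0,0,0,0]]'|grep -E "pos|rot|force"; done
```

```text
time_s: 18.42
ee_pos: [0.5323, 0.0948, 0.0554]
ee_rot: [-0.089, -3.14, 0.002]
wrist_force: [-2.0, -2.6, -6.5]
width: 0.0113
ee_pos: [0.5323, 0.0948, 0.0553]
ee_rot: [-0.089, -3.14, 0.001]
wrist_force: [-3.2, -3.8, -2.3]
ee_pos: [0.5326, 0.0949, 0.0549]
ee_rot: [0.089, 3.14, -0.001]
wrist_force: [-3.4, -4.2, -0.8]
ee_pos: [0.5328, 0.0949, 0.0546]
ee_rot: [0.089, 3.139, -0.001]
wrist_force: [-3.1, -4.4, 0.1]
```

```bash
python3 -m jog '[[-0.001,-0.002,0,0,0,0,0],[-0.002,-0.004,0,0,0,0,0],[-0.0025,-0.004,0,0,0,0,0],[-0.0025,-0.004,0,0,0,0,0]]'; for i in 1 2 3; do python3 -m jog '[[0,0,-0.001,0,0,0,0],[0,0,-0.001,0,0,0,0],[0,0,-0.001,0,0,0,0]]'|grep -E "pos|rot|force"; done
```

```text
time_s: 19.5
ee_pos: [0.5326, 0.0946, 0.0546]
ee_rot: [0.087, 3.137, 0.002]
wrist_force: [2.0, 0.7, -3.8]
width: 0.0114
ee_pos: [0.5325, 0.0946, 0.0544]
ee_rot: [0.087, 3.137, 0.002]
wrist_force: [2.2, 2.3, 3.3]
ee_pos: [0.5324, 0.0946, 0.054]
ee_rot: [0.087, 3.138, 0.002]
wrist_force: [3.1, 1.8, 6.2]
ee_pos: [0.5325, 0.0946, 0.054]
ee_rot: [0.087, 3.138, 0.003]
wrist_force: [-0.1, 2.0, 11.1]
```

```bash
python3 -m jog '[[0,0,0.001,0,0,0,0],[0,0.0005,0.0016,0,0,0,0],[0,0.0005,0.0016,0,0,0,0],[0,0.0005,0.0016,0,0,0,0]]'; python3 -m jog '[[0,0,0,0,0,0,0.17],[0,0,0,0,0,0,0.2],[0,0,0,0,0,0,0.25],[0,0,0,0,0,0,0.3],[0,0,0,0,0,0,0.4],[0,0,0,0,0,0,0.5],[0,0,0,0,0,0,0.5],[0,0,0,0,0,0,0.5],[0,0,0,0,0,0,0.5]]' 20
```

```text
time_s: 20.58
ee_pos: [0.5324, 0.0946, 0.054]
ee_rot: [0.087, 3.138, 0.001]
wrist_force: [3.1, 2.8, 5.6]
width: 0.0115
time_s: 21.33
ee_pos: [0.5311, 0.0941, 0.0534]
ee_rot: [-0.088, -3.14, 0.0]
wrist_force: [-1.1, 0.1, -0.1]
width: 0.0428
```

```bash
python3 -m jog '[[0,0,0.01,0,0,0,0.5],[0,0,0.03,0,0,0,0.5],[0,0,0.07,0,0,0,0.5],[0,0,0.13,0,0,0,0.5],[0,0,0.2,0,0,0,0.5],[0,0,0.28,0,0,0,0.5],[0,0,0.36,0,0,0,0.5],[0,-0.1,0.36,0,0,0,0.5],[0,-0.2,0.36,0,0,0,0.5],[-0.05,-0.3,0.36,0,0,0,0.5],[-0.05,-0.4,0.36,0,0,0,0.5],[-0.05,-0.5,0.36,0,0,0,0.5],[-0.05,-0.5,0.36,0,0,0,0.5],[-0.05,-0.5,0.36,0,0,0,0.5]]'; python3 - <<'E'
from rig import telemetry,get_image
import cv2,numpy as np,pickle
f=[]
for n,(u,v,w,h) in(("top",(265,165,50,60)),("scene",(325,190,50,60))):
    D=get_image(n);pickle.dump(D,open(f"pics/e{n}.pkl","wb"));d=D["frame"][v:v+h,u:u+w,::-1]; f.append(cv2.resize(d,None,fx=8,fy=8,interpolation=2))
cv2.imwrite("pics/e.png",np.hstack(f))
E
```

```text
time_s: 22.5
ee_pos: [0.5043, -0.165, 0.2353]
ee_rot: [0.106, 3.137, -0.006]
wrist_force: [-0.8, -1.3, 0.9]
width: 0.0427
```

View pics/e.png

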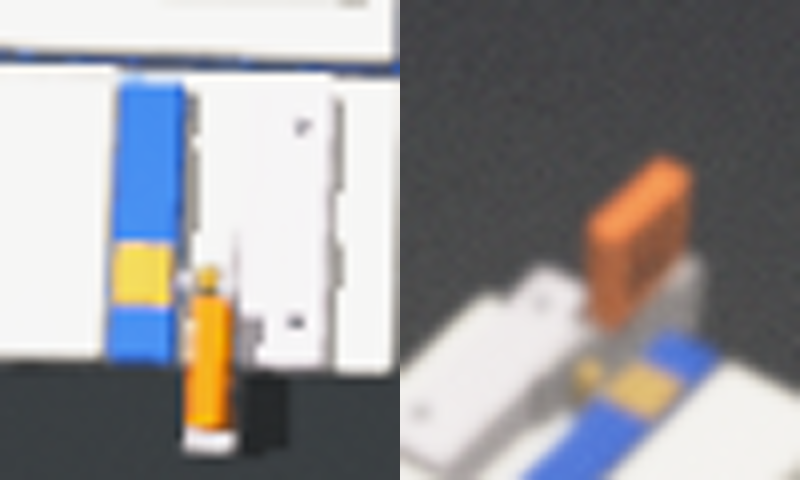

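The feeler stands upright and alone, with its handle from (209,296) to (206,430) in the top crop. The nose sits against the blade just ahead of the handle. I'll check its pose numerically.

```bash
python3 - <<'E'
from h import *
T=pickle.load(open("pics/etop.pkl","rb"));S=pickle.load(open("pics/escene.pkl","rb"))
t=lambda a,b:(265+(a+.5)/8-.5,165+(b+.5)/8-.5)
s=lambda a,b:(325+(a-400+.5)/8-.5,190+(b+.5)/8-.5)
F=[(T,t(190,295),(10,12,89)),(T,t(234,297),(10,0,89)),(T,t(184,430),(-34,12,89)),(T,t(230,431),(-34,0,89)),(T,t(183,452),(-40,16.3,45)),(T,t(237,455),(-40,0,45)),
(S,s(586,217),(10,0,89)),(S,s(608,238),(10,12,89)),(S,s(692,172),(-34,12,89)),(S,s(660,154),(-34,0,89)),(S,s(703,257),(-40,16.3,45))]
for k,q in(("both",F),("top",F[:6]),("scene",F[6:])):
    x,e=fit(q,[.54,.09,-.05]); d=x[:2]-[.5852,.0842]; a=-.0555
    print(k,x.round(4),np.degrees(x[2]).round(2),"in phot mm",(1e3*np.array([np.cos(a)*d[0]+np.sin(a)*d[1],-np.sin(a)*d[0]+np.cos(a)*d[1]])).round(1)); print(e.round(1).tolist())
E
```

```text
both [ 0.543   0.0854 -0.0741] -4.24 in phot mm [-42.2  -1.2]
[[0.8, 0.6], [-0.2, 0.5], [0.6, -0.1], [-0.7, 0.0], [0.4, 0.1], [-0.6, 0.1], [-0.2, 0.8], [0.6, -0.1], [-0.6, 0.0], [-0.1, 0.6], [-0.2, 0.8]]
top [ 0.5437  0.086  -0.0521] -2.98 in phot mm [-41.5  -0.5]
[[0.5, 0.4], [-0.5, 0.3], [0.7, -0.2], [-0.6, -0.2], [0.5, 0.0], [-0.5, -0.2]]
scene [ 0.541   0.0842 -0.1046] -5.99 in phot mm [-44.2  -2.5]
[[-0.3, 0.2], [0.5, -0.6], [-0.4, -0.3], [0.2, 0.2], [-0.0, 0.5]]
```

```bash
python3 -c "
from rig import ctrl
print(ctrl.close_job())"
```

```text
the job is handed in; nothing more can be done
None
```

The taper feeler is standing by itself in the cuvette bay, tip first with its flat face on the plain wall, held by the spring plunger. I handed the job in at about 23 s, with the arm well clear.

**Drag:** About 5 N, from a plunger push of about 3.5–4 N. This is worked out from the wrist forces while sliding and is not a separate pull test. With the side push taken off, the blade stayed pinched, so the plunger really does hold it.

**Position:** In the last pictures it stands upright. I pressed it down onto the bay floor (11 N at most) before letting go.
- **Distance in:** it sits about 41.5 mm short of mid-bay. The arm's position reading gives 41.3 mm, which puts the clearance at the nose near 6.1 mm.
- **On the wall:** the top camera puts the flat face within about 0.5 mm of the plain wall. The blade's angle is −3.0°, against −3.2° for the wall.

**What disagreed:** The side camera alone gave −6° and 2.5 mm off the wall. Its view is coarse, so I relied on the top camera and on the contact forces.

**Problems on the way:**
- The tip dragged on the bay floor once, before it reached the plunger, at about 11 N along the bay and 13 N upward. I raised it about 1 mm and it slid freely.
- While settling the blade, the hand briefly pulled it away from the wall with about 4 N. I corrected this before letting go.

I did not touch the beakers, bottle or vial.

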